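Hook the loaf tin out from under the wire riser and put it on the scale

ROBOT

A 7-joint arm with a two-finger parallel gripper is mounted at the origin on the work surface. World frame = base frame: x ahead of the robot, y to its left, z up, the work surface at z = 0. Lengths are in m, angles in rad, forces in N, time in s.
With the tool pointing down it reaches from about 0.4 to 0.875 m from the base axis. Payload 6.5 kg.
Tool frame: the origin (TCP) lies at the very end of the fingers, on their centre line; the grasp point (between the pads) lies 19 mm behind it (env.grip_depth is the distance from the TCP to the grasp point, in m); z points along the fingers, y is the line along which they close (so a half turn about z gives the same grasp; the last joint's range is limited). The gripper opens to 88 mm and grips with 3 to 60 N. Pads are 18 mm wide; open, the fingers measure 123 mm over their backs; the gripper's body (75 mm by 187 mm) begins 45 mm behind the grasp point.
Start: joints at [-1.187, 0.536, -0.004, 1.538, 0.003, 1.067, -0.071], TCP at [0.283, 0.585, 0.239] pointing down, gripper open.
Joint ranges: [-2.7, 2.7], [-0.37, 2.16], [-1.27, 1.26], [0.24, 2.4], [-1.31, 4.45], [0.19, 1.91], [-2.76, 2.76]. Speed limits (rad/s): [2.39, 2.39, 3.14, 3.14, 3.14, 3.14, 3.14].

INTERFACE

Orientations are given as [roll, pitch, yaw] about the fixed x, y, z axes, in that order (R = Rz(yaw) Ry(pitch) Rx(roll)).
In Python, from bench import env gives the robot as it stands.
- The arm moves only by the shell command python3 -m pendant 'ROWS' [OPENING] [FORCE]. ROWS is JSON, a list of rows, each an object with "travel": the shift along the tool's x, y, z in cm, a list of three; "twist": the turn about the tool's z in rad. In form: [{"travel": [x, y, z], "twist": twist}, ...]. A call has 1 to 10 rows; each row shifts and turns the commanded pose from where the row before left it, along the tool's axes as they then stand; what a row does not reach is not made up. A row lasts 1/10 s, in which the tool goes at most 50 mm and 8.59 degrees, less where a joint would pass 70% of its speed; a pose out of reach is approached as far as the arm can. A call with a gripper value outside its range is refused whole. OPENING is the gripper command: -1 is shut, 1 is fully open, values between are in proportion, set as the call begins (- or left out, the last holds). The fingers move at their own pace and stop on an object; FORCE is the grip in N (left out, the last holds). Time passes only in rows, so rows that do not move let the fingers close. It gives the time, the measured TCP pose, the force, the opening and the grip force at its end, in the units of the state.
- env.get_state(): the state, without advancing time (a new reading comes with each control period).
- env.snapshot(name): name is "scene" or "top"; returns the picture (420x560x3 uint8, red, green, blue); there is no depth.
- env.camera_info(name): a dict with "K" (3x3 intrinsics, pixels), "R" (3x3) and "t" (3): a world point X has camera coordinates R X + t. Camera axes: x right, y down, z forward; pixel columns grow to the right and rows downward; lengths in m; the calibration is good to about 2 mm. A picture is of the moment at which its call begins. camera_info takes no time and is no camera call.
- env.hand_in(): hands the job in; it is judged then, once.
The state is a dict: "time": time; "joints": joint angles; "qd": joint speeds; "joint_torque": joint torques, N m; "position": TCP position; "orientation": TCP orientation; "contact_force": force on the tool from outside, world axes, zero at the start; "moment": the same for the moment, N m; "width": finger opening in m; "gripper_force": force on a finger pad.
Only numpy, scipy, OpenCV 4.12 (cv2) and the standard library are available. Lean on these libraries where they do the work, as an engineer would, in place of code of your own. Each camera call takes 0.05 s, during which the arm holds its last target. There are 200 camera calls.

TASK

The small loaf tin has been pushed in under the wire shelf riser, where a hand cannot get at it: take the pull hook from the chopping board and use it to drag the tin out, upright, until the whole tin is clear of the riser, before you take hold of the tin itself. Lay the hook back on the chopping board, then set the tin upright in the middle of the kitchen scale's plate and let go. Leave the bowl beside the tin and the other things where they are.

Things in the scene. Friction and masses are not known exactly. Their poses are not given: they have to be found in the camera images.
- rack: fixed steel wire riser, 340 (x) by 260 (y) mm, four 10 mm legs at the corners; clear height below 150 mm, deck top 160, things up to 30 mm on it along its +y edge. Origin: worktop level, under the deck's centre. The tin is dragged out at its open -y side (deck edge y = -130 mm, no low bar). Tin and bowl stand side by side under it, at about x = -85 and +85 mm, either way round
- tin_center (a point): centre (30 mm above the underside) of the small open-topped dark steel loaf tin: 62 mm wide (x), 130 long (y), 60 high, walls and floor 4 mm, about 0.2 kg. Starts on the worktop under the riser, y roughly along the riser's y. Hook its -y end wall from inside; grip it across the 62 mm width
- hook_grip (a point): centre of the pull hook's wooden handle, 120 (x) by 22 (y) by 30 (z) mm, 15 mm above its underside. A level 8 mm steel rod (axis 50 mm above the underside) runs from x = 85 mm to x = 235 mm, then a tine goes straight down to the underside's level: the tool stands on handle and tip. 0.16 kg, balanced about 25 mm ahead of this point. Starts on the board, x roughly along world +y
- hook_tip (a point): lower tip of the hook's upright 8 mm tine, 235 mm from hook_grip along the tool's x and 15 mm below it; same axes as hook_grip
- board: dark wooden chopping board, fixed, 150 mm along x, 360 mm along y, 16 mm thick; origin at the centre of its underside, on the worktop
- scale_plate (a point): centre of the top of the flat kitchen scale's steel plate, 126 mm along x by 150 mm along y, 20 mm above the worktop; the scale's body is 130 by 180 mm, fixed
- bowl: small round steel bowl, 96 mm across, 50 mm high, standing beside the tin under the riser; origin at the centre of its underside. To be left alone
- jar: glass jar, 72 mm across, 110 mm high, origin under its centre. To be left alone
- can: food can, 68 mm across, 100 mm high, origin under its centre. To be left alone
- mug: white mug, 76 mm across, 85 mm high, origin under its centre. To be left alone
- scraper: white flat dough scraper, 80 x 120 x 5 mm, origin under its centre. To be left alone
- spoon: steel spoon lying on the worktop. To be left alone
- cutter: aluminium ring-shaped pastry cutter, 60 mm across, 35 mm high, origin under its centre. To be left alone
Mind the look-alikes: they are no part of the job. What is shaped like the part that bears tin_center but blue is not meant. What is shaped like the part that bears scale_plate but black is not meant.

How it is judged:
By the outcome, as a careful person would: the job done as asked, in the order asked, and still so for the second after the job is handed in, with the robot touching nothing.
It also fails if it takes over 70 s, if anything falls off the work surface, if the arm or the gripper's body presses on something with over 40 N, if the wrist force passes 120 N, or if a joint passes its speed limit or range.

## Working session

There is one attempt and no reset: what is moved stays moved. The work goes in short steps, Python scripts to look and compute and a shell command to move; the robot and the scene stay as the last step left them, time stands still between calls to the robot, and variables do not carry over. Pictures are saved under pics/ and viewed, at most 10 in all, crops included, and the job is handed in when it is done.

```bash
mkdir -p pics; ls
cat > h.py <<'E'
import numpy as np,cv2
from bench import env
def snap(cam,name,crop=None,s=1):
    im=env.snapshot(cam)
    np.save('pics/'+name+'.npy',im)
    out(im,name,crop,s)
def out(im,name,crop=None,s=1):
    if crop: im=im[crop[1]:crop[3],crop[0]:crop[2]]
    im=cv2.resize(im,None,fx=s,fy=s,interpolation=cv2.INTER_CUBIC)
    cv2.imwrite('pics/'+name+'.png',im[:,:,::-1])
def back(cam,uv,z):
    c=env.camera_info(cam);K,R,t=map(np.array,(c['K'],c['R'],c['t']))
    d=R.T@np.linalg.inv(K)@[uv[0],uv[1],1];C=-R.T@t
    return C+d*(z-C[2])/d[2]
def proj(cam,X):
    c=env.camera_info(cam);K,R,t=map(np.array,(c['K'],c['R'],c['t']))
    p=K@(R@np.array(X)+t);return p[:2]/p[2]
E
python3 - <<'E'
from h import *
a=env.snapshot('top');b=env.snapshot('scene')
np.save('pics/a.npy',a);np.save('pics/b.npy',b)
out(a,'top',None,1.42);out(b,'scene',None,1.42)
for n in('top','scene'):
    c=env.camera_info(n);print(n,np.round(c['K'],1).tolist(),np.round(-np.array(c['R']).T@c['t'],3))
s=env.get_state();print(s['time'],s['position'],s['orientation'],s['width'],env.grip_depth)
E
```

```text
pics
top [[509.6, 0.0, 285.3], [0.0, 509.6, 216.7], [0.0, 0.0, 1.0]] [0.215 0.025 1.672]
scene [[397.2, 0.0, 280.5], [0.0, 397.2, 212.0], [0.0, 0.0, 1.0]] [1.25  0.801 0.743]
0.1 [0.28239386 0.58482282 0.23790058] [-3.13999052e+00  1.39918537e-04  2.69186823e+00] 0.08821502975132368 0.0187
```

View pics/top.png

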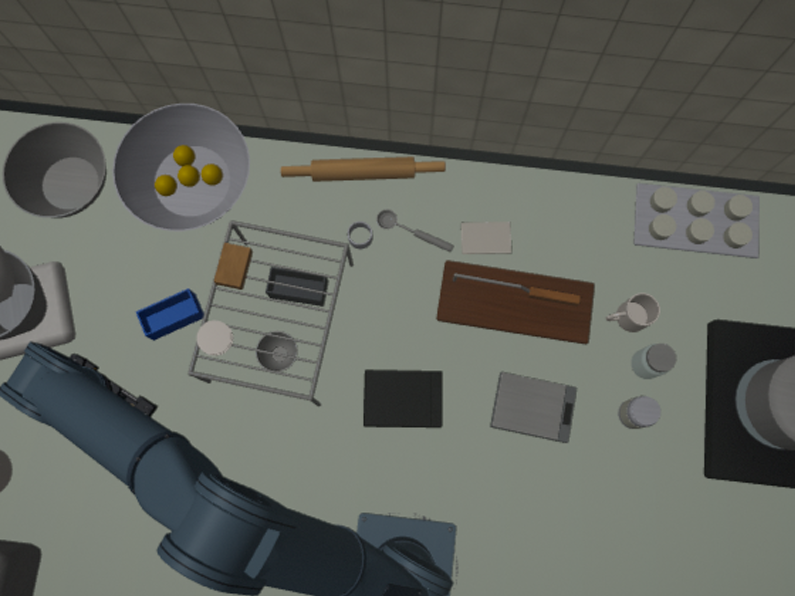

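View pics/scene.png

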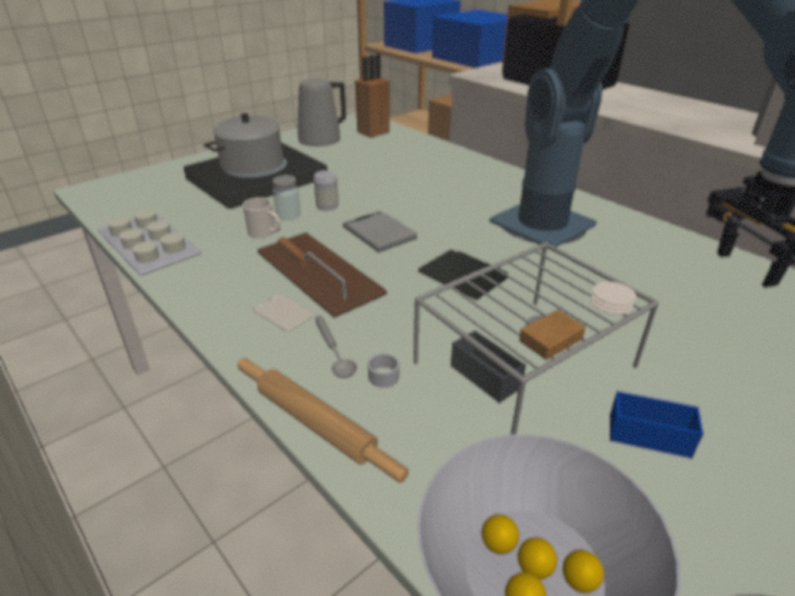

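The top view (at 1.42x) shows two tin candidates: the dark one under the riser at (297,287), which I want, and the blue look-alike at (170,313). There are also two scales: the steel one at (534,405), which I want, and the black look-alike at (403,398). The hook lies on the board with its handle at (555,296) and its tine end at (455,276). Next I'll check these in a close crop.

Run:
```python
from h import *
a=np.load('pics/a.npy')
out(a,'c1',(125,145,285,290),5 and 4.1)
out(a,'c2',(250,175,450,320),4)
```

```text
(no output)
```

View pics/c1.png

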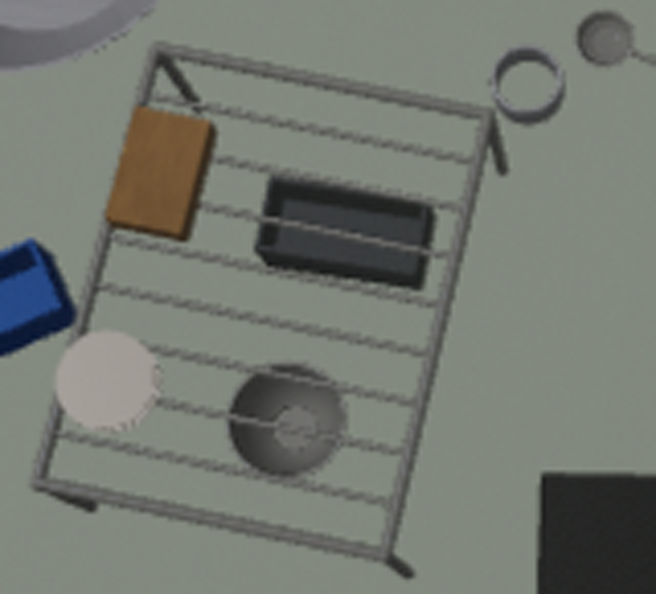

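View pics/c2.png

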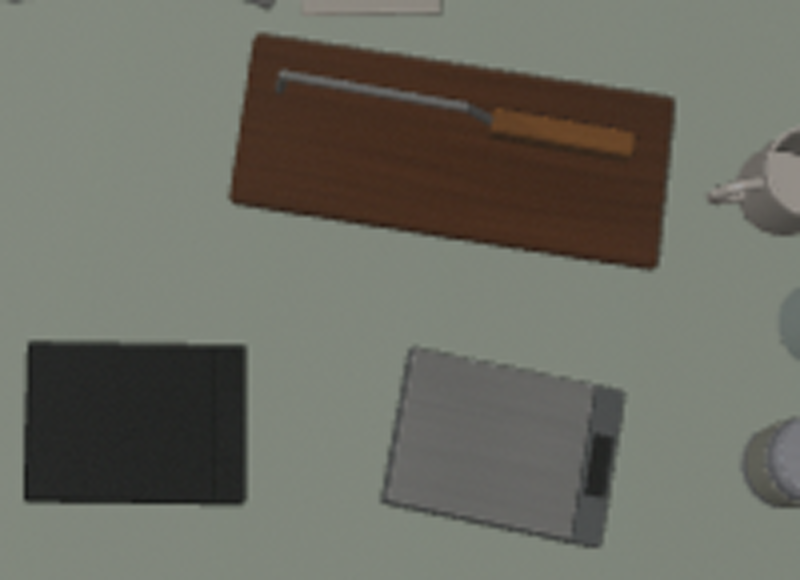

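The crops show the dark tin at (345,232) and the bowl at (288,420), both under the riser. The open side is on the right (-y) at about (440,335). The hook's tine corner is at (283,76), its handle ends at (492,122) and (632,144), and the steel plate has corners near (412,348), (597,387), (574,540) and (384,501).

```bash
cat >> h.py <<'E'
from scipy.optimize import least_squares
def pose2(cam,loc,uv):
    """fit x,y,yaw: local pts (n,3) to pixels"""
    loc=np.array(loc,float);uv=np.array(uv,float)
    def w(p):
        c,s=np.cos(p[2]),np.sin(p[2])
        return np.c_[p[0]+c*loc[:,0]-s*loc[:,1],p[1]+s*loc[:,0]+c*loc[:,1],loc[:,2]]
    g=back(cam,uv.mean(0),loc[:,2].mean())
    best=None
    for y0 in np.arange(-3,3,1):
        r=least_squares(lambda p:(np.array([proj(cam,X) for X in w(p)])-uv).ravel(),[g[0],g[1],y0])
        if best is None or r.cost<best.cost:best=r
    return best.x,np.sqrt(2*best.cost/len(uv))
def c1(p):return np.array(p)/4.1+[125,145]
def c2(p):return np.array(p)/4.+[250,175]
def pr(n,r):print(n,np.round(r[0],4),'px',round(r[1],2))
E
python3 - <<'E'
from h import *
D=lambda a,b,z:[(a,b,z),(a,-b,z),(-a,-b,z),(-a,b,z)]
pr('rack',pose2('top',D(.17,.13,.16),c1([(157,47),(490,115),(388,555),(38,485)])))
pr('tin far rim+',pose2('top',[(.031,.065,.06),(.031,-.065,.06),(-.031,-.065,0),(-.031,-.065,.06)],c1([(270,178),(434,205),(420,290),(421,275)])))
pr('hook tine/handle',pose2('top',[(.235,0,.066),(.085,0,.066),(.06,0.011,.046),(-.06,0.011,.046),(-.06,-.011,.046),(.06,-.011,.046)],c2([(284,75),(470,107),(492,109),(634,133),(631,154),(490,130)])))
pr('scale plate',pose2('top',D(.063,.075,.02),c2([(412,348),(597,387),(574,540),(384,501)])))
pr('board',pose2('top',D(.075,.18,.016),c2([(257,35),(673,98),(656,268),(233,202)])))
print('bowl',back('top',c1((290,418)),.05)[:2], 'cutter',back('top',c1((527,85)),.035)[:2])
for n,p,z in [('mug',(785,190),.085),('jar',(820,310),.11),('handle of mug',(714,193),.05)]:print(n,back('top',c2(p),z)[:2])
print(back('top',np.array((658,358))/1.42,.11),back('top',np.array((642,410))/1.42,.1),back('top',np.array((640,312))/1.42,.085))
E
```

```text
rack [ 0.5126  0.3408 -0.0879] px 0.28
tin far rim+ [ 0.5945  0.3112 -0.0406] px 1.03
hook tine/handle [ 0.6412 -0.2832  1.5042] px 4.86
scale plate [ 0.383  -0.2487 -0.09  ] px 0.57Traceback (most recent call last):
  File "<stdin>", line 7, in <module>
  File "h.py", line 28, in pose2
    r=least_squares(lambda p:(np.array([proj(cam,X) for X in w(p)])-uv).ravel(),[g[0],g[1],y0])
    return func(*args, **kwargs)
    result = trf(vector_fun.fun, vector_fun.jac, x0, f0, J0, lb, ub, ftol, xtol,
                 gtol, max_nfev, x_scale, loss_function, tr_solver,
                 tr_options.copy(), verbose, callback=callback_wrapped)
    return trf_no_bounds(
        fun, jac, x0, f0, J0, ftol, xtol, gtol, max_nfev, x_scale,
        loss_function, tr_solver, tr_options, verbose, callback=callback)
    J = jac(x)
    self._update_jac()
    ~~~~~~~~~~~~~~~~^^
    self.J = self.jac_wrapped(xp_copy(self.x), f0=self.f)
             ~~~~~~~~~~~~~~~~^^^^^^^^^^^^^^^^^^^^^^^^^^^^
    J, dct = approx_derivative(
             ~~~~~~~~~~~~~~~~~^
        self.fun,
        ^^^^^^^^^
    ...<2 lines>..
[... 393 characters left out ...]
or f_eval in f_evals]
                                    ^^^^^^^
    f = np.atleast_1d(self.fun(x, *self.args, **self.kwargs))
                      ~~~~~~~~^^^^^^^^^^^^^^^^^^^^^^^^^^^^^^
    return np.atleast_1d(self.fun(x))
                         ~~~~~~~~^^^
    return self.f(x, *self.args, **self.kwargs)
           ~~~~~~^^^^^^^^^^^^^^^^^^^^^^^^^^^^^^
  File "h.py", line 28, in <lambda>
    r=least_squares(lambda p:(np.array([proj(cam,X) for X in w(p)])-uv).ravel(),[g[0],g[1],y0])
                                        ~~~~^^^^^^^
  File "h.py", line 16, in proj
    c=env.camera_info(cam);K,R,t=map(np.array,(c['K'],c['R'],c['t']))
ValueError: time passes only in moves, steps and waits
```

```bash
sed -i 's/^from bench import env/from bench import env\nCI={}\ndef ci(n):\n    if n not in CI: CI[n]=env.camera_info(n)\n    return CI[n]/; s/c=env.camera_info(cam)/c=ci(cam)/' h.py
python3 - <<'E'
from h import *
D=lambda a,b,z:[(a,b,z),(a,-b,z),(-a,-b,z),(-a,b,z)]
pr('hook',pose2('top',[(.235,0,.066),(.085,0,.066),(.06,-0.011,.046),(-.06,-0.011,.046),(-.06,.011,.046),(.06,.011,.046)],c2([(284,75),(470,107),(492,109),(634,133),(631,154),(490,130)])))
pr('board',pose2('top',D(.075,.18,.016),c2([(257,35),(673,98),(656,268),(233,202)])))
print('bowl',back('top',c1((290,418)),.05)[:2], 'cutter',back('top',c1((527,85)),.035)[:2])
print(back('top',np.array((658,358))/1.42,.11)[:2],back('top',np.array((642,410))/1.42,.1)[:2],back('top',np.array((640,312))/1.42,.085)[:2])
# tin overlay
a=np.load('pics/a.npy');s=4.1
im=cv2.resize(a[145:290,125:285],None,fx=s,fy=s,interpolation=cv2.INTER_CUBIC)
def box(x,y,th,z,col,a=.031,b=.065):
    c,n=np.cos(th),np.sin(th)
    q=[(proj('top',(x+c*u-n*v,y+n*u+c*v,z))-[125,145])*s for u,v in((a,b),(a,-b),(-a,-b),(-a,b))]
    cv2.polylines(im,[np.int32(q)],True,col,1)
box(.588,.312,-.09,.06,(255,0,0));box(.588,.312,-.09,0,(0,255,0))
box(.588,.312,-.09,.06,(255,255,0),.027,.061)
cv2.imwrite('pics/ov.png',cv2.resize(im[130:340,200:480],None,fx=2.5,fy=2.5)[:,:,::-1])
E
```

```text
hook [ 0.6412 -0.2832  1.5048] px 0.89
board [ 0.6228 -0.1995 -0.0406] px 1.26
bowl [0.43869606 0.33228274] cutter [0.73615689 0.18400229]
[ 0.50953412 -0.5044254 ] [ 0.3938512  -0.47784184] [ 0.61406594 -0.46855479]
```

View pics/ov.png

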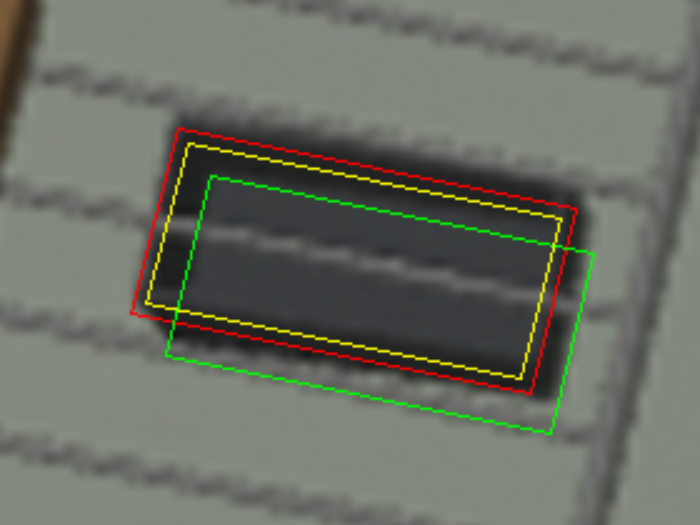

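The overlay box is slightly low and over-rotated against the tin. The first fit, (0.5945, 0.311, yaw -0.04), matches better, so I'll use it. I'll twist in place first, then travel.

```bash
cat > go.py <<'E'
import sys,numpy as np
from scipy.spatial.transform import Rotation as Ro
from bench import env
x,y,z,yaw=map(float,sys.argv[1:5])
s=env.get_state();p=np.array(s['position']);o=np.array(s['orientation'])
tw=(o[2]-yaw+np.pi)%(2*np.pi)-np.pi
R=Ro.from_euler('xyz',[np.pi,0,yaw])
print('t',s['time'],'p',p.round(4),'rpy',o.round(3),'F',np.round(s['contact_force'],1),'w',round(s['width'],4),'gf',s['gripper_force'])
print('twist',round(tw,3),'then travel cm',(R.inv().apply(np.array([x,y,z])-p)*100).round(2))
E
python3 -m pendant '[{"travel":[0,0,0],"twist":0.148},{"travel":[0,0,0],"twist":0.148},{"travel":[0,0,0],"twist":0.148},{"travel":[0,0,0],"twist":0.148},{"travel":[0,0,0],"twist":0.148},{"travel":[0,0,0],"twist":0.148},{"travel":[0,0,0],"twist":0.148},{"travel":[0,0,0],"twist":0.148}]'
python3 go.py .643 -.258 .20 1.505
```

```text
time: 0.9
position: [0.2824, 0.5851, 0.2382]
orientation: [-3.141, 0.001, 1.502]
contact_force: [-0.1, -0.7, -0.7]
width: 0.0885
gripper_force: 0.0
t 0.9 p [0.2824 0.5851 0.2382] rpy [-3.141e+00  1.000e-03  1.502e+00] F [-0.1 -0.7 -0.7] w 0.0885 gf 0.0
twist -0.003 then travel cm [-81.75  41.53   3.82]
```

```bash
python3 -m pendant '[{"travel":[-3,1.5,0]},{"travel":[-4,2,0]},{"travel":[-4,2,0]},{"travel":[-4,2,0]},{"travel":[-4,2,0]},{"travel":[-4,2,0]},{"travel":[-4,2,0]},{"travel":[-4,2,0]},{"travel":[-4,2,0]},{"travel":[-4,2,0]}]' 
python3 go.py .643 -.258 .20 1.505
```

```text
t 0.9 p [0.2824 0.5851 0.2382] rpy [-3.141e+00  1.000e-03  1.502e+00] F [-0.1 -0.7 -0.7] w 0.0885 gf 0.0
twist -0.003 then travel cm [-81.75  41.53   3.82]$[0]: bad value
```

Twist is required in each row.

```bash
python3 -m pendant '[{"travel":[-3,1.5,0],"twist":0},{"travel":[-4,2,0],"twist":0},{"travel":[-4,2,0],"twist":0},{"travel":[-4,2,0],"twist":0},{"travel":[-4,2,0],"twist":0},{"travel":[-4,2,0],"twist":0},{"travel":[-4,2,0],"twist":0},{"travel":[-4,2,0],"twist":0},{"travel":[-4,2,0],"twist":0},{"travel":[-4,2,0],"twist":0}]' 
python3 go.py .643 -.258 .20 1.505
```

```text
time: 1.9
position: [0.4529, 0.1821, 0.2386]
orientation: [-3.141, -0.0, 1.508]
contact_force: [1.3, 0.5, 0.2]
width: 0.0883
gripper_force: 0.0
t 1.9 p [0.4529 0.1821 0.2386] rpy [-3.141 -0.     1.508] F [1.3 0.5 0.2] w 0.0883 gf 0.0
twist 0.003 then travel cm [-42.66  21.87   3.86]
```

```bash
python3 -m pendant '[{"travel":[-4.3,2.2,0],"twist":0},{"travel":[-4.3,2.2,0],"twist":0},{"travel":[-4.3,2.2,0],"twist":0},{"travel":[-4.3,2.2,0.5],"twist":0},{"travel":[-4.3,2.2,0.5],"twist":0},{"travel":[-4.3,2.2,0.5],"twist":0},{"travel":[-4.3,2.2,0.6],"twist":0},{"travel":[-4.3,2.2,0.6],"twist":0},{"travel":[-4.3,2.2,0.6],"twist":0},{"travel":[-4,2,0.6],"twist":0}]'
python3 - <<'E'
from h import *
snap('top','p1',(290,170,430,270),5.5)
E
python3 go.py .643 -.258 .021 1.505
```

```text
time: 2.9
position: [0.6437, -0.2581, 0.199]
orientation: [-3.141, -0.0, 1.508]
contact_force: [0.7, 0.0, 0.3]
width: 0.0882
gripper_force: 0.0
t 2.95 p [ 0.6432 -0.2665  0.1979] rpy [-3.141  0.006  1.501] F [-2.  -4.5  0.1] w 0.0886 gf 0.0
twist -0.004 then travel cm [ 0.85 -0.07 17.69]
```

View pics/p1.png

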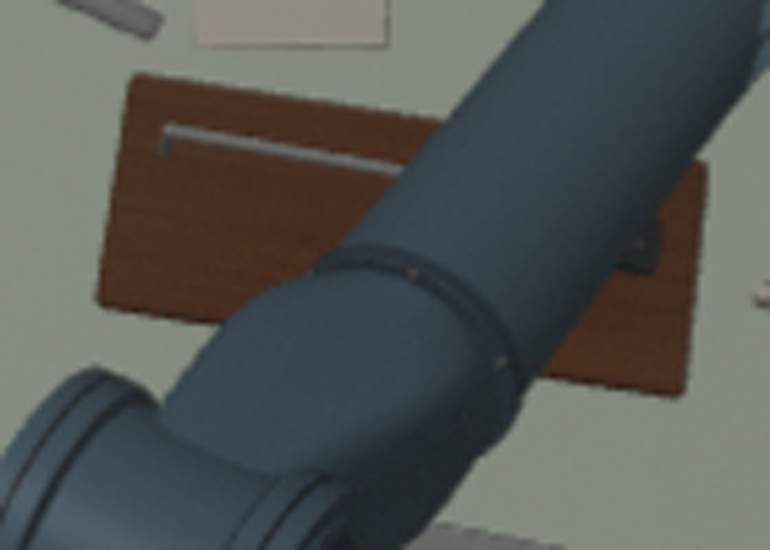

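The arm hides the handle in the top view, while the tine is still visible at (167,130). The estimate is well inside the finger opening, so I'll descend.

```bash
python3 -m pendant '[{"travel":[0,0,3],"twist":0},{"travel":[0,0,4],"twist":0},{"travel":[0,0,4],"twist":0},{"travel":[0,0,3],"twist":0},{"travel":[0,0,2.5],"twist":0},{"travel":[0,0,0.8],"twist":0},{"travel":[0,0,0],"twist":0},{"travel":[0,0,0],"twist":0}]'
python3 go.py .643 -.258 .021 1.505
python3 -m pendant '[{"travel":[0,0,0],"twist":0},{"travel":[0,0,0],"twist":0},{"travel":[0,0,0],"twist":0},{"travel":[0,0,0],"twist":0},{"travel":[0,0,0],"twist":0},{"travel":[0,0,0],"twist":0}]' -1 40
```

```text
time: 3.75
position: [0.6441, -0.2564, 0.0279]
orientation: [3.14, 0.001, 1.508]
contact_force: [0.4, -0.0, 0.1]
width: 0.0883
gripper_force: 0.0
t 3.75 p [ 0.6441 -0.2564  0.0279] rpy [3.140e+00 1.000e-03 1.508e+00] F [ 0.4 -0.   0.1] w 0.0883 gf 0.0
twist 0.003 then travel cm [-0.17 -0.1   0.69]
time: 4.35
position: [0.6434, -0.256, 0.0268]
orientation: [3.141, 0.0, 1.508]
contact_force: [0.3, 0.7, -0.4]
width: 0.0419
gripper_force: 0.0
```

```bash
python3 -m pendant '[{"travel":[0,0,0.5],"twist":0},{"travel":[0,0,0],"twist":0},{"travel":[0,0,0],"twist":0}]' 0.1
python3 -m pendant '[{"travel":[0,0,0],"twist":0},{"travel":[0,0,0],"twist":0},{"travel":[0,0,0],"twist":0},{"travel":[0,0,0],"twist":0},{"travel":[0,0,0],"twist":0},{"travel":[0,0,0],"twist":0},{"travel":[0,0,0],"twist":0}]' -1 45
```

```text
time: 4.65
position: [0.6431, -0.2559, 0.0213]
orientation: [-3.141, -0.0, 1.508]
contact_force: [-0.0, -0.2, 0.8]
width: 0.0484
gripper_force: 0.0
time: 5.35
position: [0.6436, -0.256, 0.0219]
orientation: [3.141, 0.0, 1.508]
contact_force: [-0.2, -0.8, -0.7]
width: 0.0215
gripper_force: 45.0
```

```bash
python3 -m pendant '[{"travel":[0,0,-1.5],"twist":0},{"travel":[0,0,-2.5],"twist":0},{"travel":[0,0,-2.5],"twist":0},{"travel":[2,-0.8,0],"twist":0},{"travel":[4,-1.6,0],"twist":0},{"travel":[4,-1.6,0],"twist":0},{"travel":[4,-1.6,0],"twist":0},{"travel":[4,-1.6,0],"twist":0},{"travel":[2,-0.8,0],"twist":0},{"travel":[0,0,0],"twist":0}]'
python3 go.py .574 -.038 .086 1.508
python3 - <<'E'
from h import *
a=env.snapshot('top');b=env.snapshot('scene')
np.save('pics/a2.npy',a);np.save('pics/b2.npy',b)
A=cv2.resize(a[145:305,170:310],None,fx=3.7,fy=3.7,interpolation=cv2.INTER_CUBIC)
cv2.imwrite('pics/p2.png',A[:,:,::-1])
B=cv2.resize(b[150:310,180:480],None,fx=2.66,fy=2.66,interpolation=cv2.INTER_CUBIC)
cv2.imwrite('pics/p2s.png',B[:,:,::-1])
E
```

```text
time: 6.35
position: [0.5751, -0.0466, 0.0871]
orientation: [-3.14, -0.003, 1.514]
contact_force: [-0.2, -0.0, -2.2]
width: 0.0218
gripper_force: 45.0
t 6.35 p [ 0.5751 -0.0466  0.0871] rpy [-3.140e+00 -3.000e-03  1.514e+00] F [-0.2 -0.  -2.2] w 0.0218 gf 44.99243491329253
twist 0.006 then travel cm [ 0.85 -0.17  0.11]
```

View pics/p2.png

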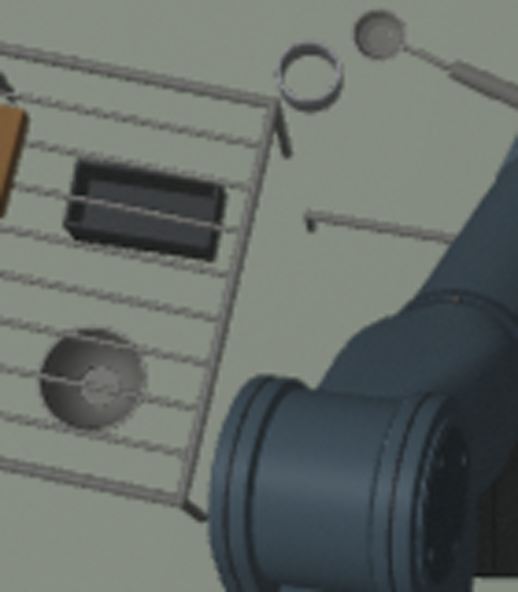

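View pics/p2s.png

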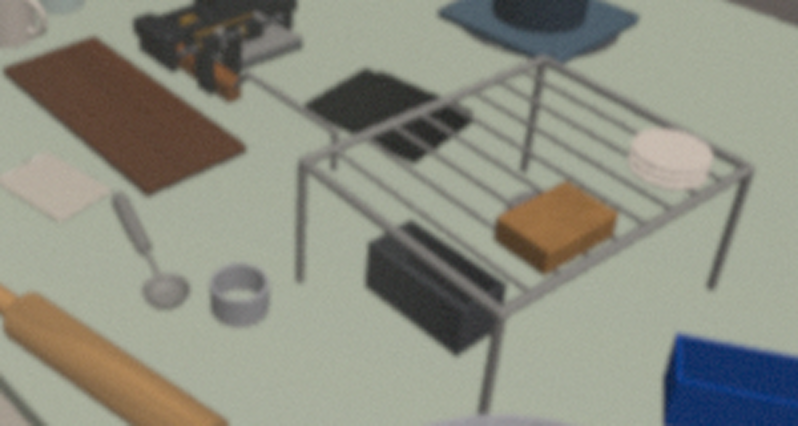

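The hook is held level: in the top crop the tine corner is at (311,213) and its tip at about (311,229). The scene crop shows the tine hanging at (334,150), outside the riser. Next I'll compare this with the pose I computed.

Run:
```python
from h import *
f=np.array([170,145])
print('rod end',back('top',np.array((309,214))/3.7+f,.131),'tip',back('top',np.array((311,229))/3.7+f,.081))
print('scene tip at pred',proj('scene',(.587,.161,.081)),'seen',np.array((334,170))/2.66+[180,150])
print('pred top',(proj('top',(.588,.161,.131))-f)*3.7,(proj('top',(.588,.161,.081))-f)*3.7)
g=np.array
pr('tin again',pose2('top',[(.031,.065,.06),(.031,-.065,.06),(-.031,-.065,0.0),(-.031,.065,0)],g([(78,158),(225,183),(213,262),(67,232)])/3.7+f))
```

```text
rod end [0.58555417 0.15933997 0.131     ] tip [0.58447363 0.16026932 0.081     ]
scene tip at pred [305.71340473 213.98612679] seen [305.56390977 213.90977444]
pred top [307.41408731 210.97902026] [310.68127855 224.98155865]
tin again [ 0.5972  0.3142 -0.0916] px 1.3
```

```bash
python3 -m pendant '[{"travel":[1.5,0,0],"twist":0},{"travel":[3,0,0],"twist":0},{"travel":[3,0,0],"twist":0},{"travel":[3,0,0],"twist":0},{"travel":[1.5,0,0],"twist":0},{"travel":[0,0,0],"twist":0},{"travel":[0,0,0],"twist":0},{"travel":[0,0,0],"twist":0}]'
python3 - <<'E'
from h import *
a=env.snapshot('top');np.save('pics/a3.npy',a);out(a,'p3',(145,160,265,250),6.6)
E
python3 go.py .581 .076 .031 1.508
```

```text
time: 7.25
position: [0.5837, 0.0657, 0.0869]
orientation: [3.141, 0.001, 1.505]
contact_force: [-0.6, 0.7, -0.6]
width: 0.0218
gripper_force: 45.0
t 7.3 p [0.5837 0.0659 0.0868] rpy [3.141e+00 1.000e-03 1.505e+00] F [-1.  -0.2 -2.2] w 0.0215 gf 44.992019310593605
twist -0.003 then travel cm [ 0.99 -0.33  5.58]
```

View pics/p3.png

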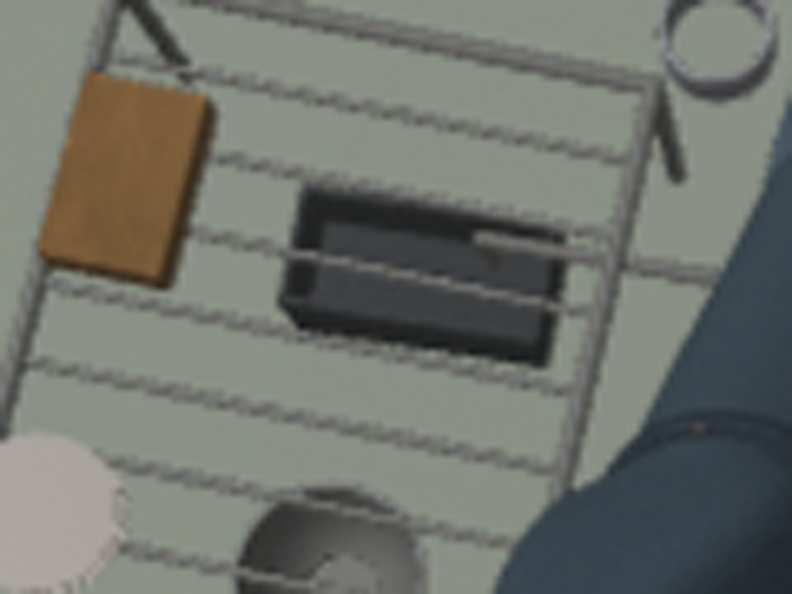

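The tine corner at (478,238) and tip at about (492,260) are over the tin's interior, about 20 mm from the end wall. I'll lower it, then drag.

```bash
python3 -m pendant '[{"travel":[0.3,0,1],"twist":0},{"travel":[0,0,1.5],"twist":0},{"travel":[0,0,1.5],"twist":0},{"travel":[0,0,1.1],"twist":0},{"travel":[0,0,0.4],"twist":0},{"travel":[0,0,0],"twist":0},{"travel":[0,0,0],"twist":0}]'
python3 -m pendant '[{"travel":[-0.5,0,0],"twist":0},{"travel":[-0.5,0,0],"twist":0},{"travel":[-0.5,0,0],"twist":0},{"travel":[-0.8,0,0],"twist":0},{"travel":[-1,0,0],"twist":0},{"travel":[-1,0,0],"twist":0},{"travel":[-1,0,0],"twist":0},{"travel":[-1,0,0],"twist":0},{"travel":[-1,0,0],"twist":0},{"travel":[-1,0,0],"twist":0}]'
```

```text
time: 8.0
position: [0.5842, 0.0712, 0.0319]
orientation: [3.141, 0.0, 1.508]
contact_force: [-0.0, 1.0, -1.3]
width: 0.0216
gripper_force: 45.0
time: 9.0
position: [0.5785, -0.0124, 0.0317]
orientation: [-3.142, -0.0, 1.508]
contact_force: [-0.3, 1.5, -1.3]
width: 0.0215
gripper_force: 45.0
```

```bash
python3 -m pendant '[{"travel":[-1.2,0,0],"twist":0},{"travel":[-1.5,0,0],"twist":0},{"travel":[-1.5,0,0],"twist":0},{"travel":[-1.5,0,0],"twist":0},{"travel":[-1.5,0,0],"twist":0},{"travel":[-1.5,0,0],"twist":0},{"travel":[-1.5,0,0],"twist":0},{"travel":[-1.5,0,0],"twist":0},{"travel":[-1.5,0,0],"twist":0},{"travel":[-1.5,0,0],"twist":0}]'
python3 -m pendant '[{"travel":[-1,0,0],"twist":0},{"travel":[-0.7,0,0],"twist":0},{"travel":[-0.4,0,0],"twist":0},{"travel":[0,0,0],"twist":0},{"travel":[0,0,0],"twist":0}]'
python3 - <<'E'
from h import *
a=env.snapshot('top');np.save('pics/a4.npy',a)
b=env.snapshot('scene');np.save('pics/b4.npy',b)
A=cv2.resize(a[150:300,190:330],None,fx=3,fy=3,interpolation=cv2.INTER_CUBIC)
B=cv2.resize(b[150:300,180:310],None,fx=2.9,fy=3,interpolation=cv2.INTER_CUBIC)
cv2.imwrite('pics/p4.png',np.hstack([A,B])[:,:,::-1])
E
```

```text
time: 10.0
position: [0.5692, -0.1594, 0.0317]
orientation: [-3.141, -0.0, 1.508]
contact_force: [0.2, 2.2, -1.5]
width: 0.0215
gripper_force: 45.0
time: 10.5
position: [0.5681, -0.179, 0.0317]
orientation: [3.142, 0.0, 1.508]
contact_force: [-0.4, 0.6, -2.1]
width: 0.0217
gripper_force: 45.0
```

View pics/p4.png

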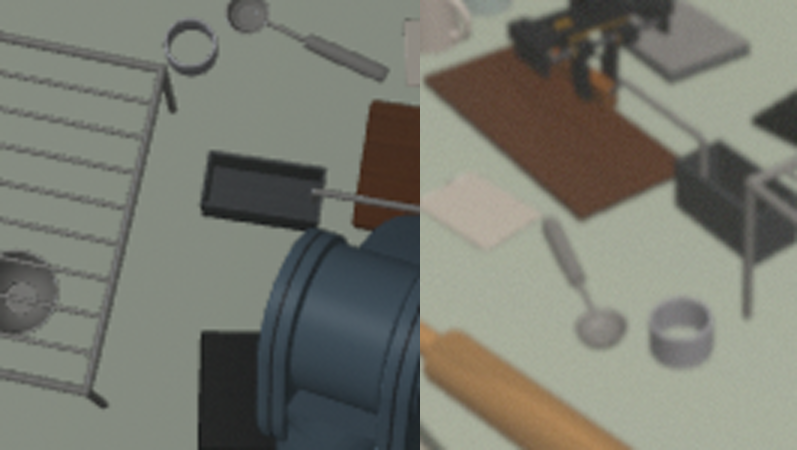

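The tin is fully out, upright and clear of the riser. In the left half its corners are at (210,152), (326,169), (320,231) and (203,217). The bowl is where it was. That was the tenth picture, so from here I work from numbers.

```bash
python3 -m pendant '[{"travel":[0.5,0,0],"twist":0},{"travel":[0.2,0,-1],"twist":0},{"travel":[0,0,-2],"twist":0},{"travel":[0,0,-2.5],"twist":0},{"travel":[0,0,-1.5],"twist":0},{"travel":[0,0,0],"twist":0},{"travel":[0,0,0],"twist":0}]'
python3 go.py .6436 -.256 .0225 1.508
python3 - <<'E'
from h import *
f=np.array([190,150]);g=np.array
L=[(.031,.065,.06),(.031,-.065,.06),(-.031,-.065,0.0),(-.031,.065,0)]
pr('tin',pose2('top',L,g([(210,152),(326,169),(320,231),(203,217)])/3+f))
E
```

```text
time: 11.3
position: [0.5685, -0.1717, 0.1016]
orientation: [3.141, -0.0, 1.508]
contact_force: [0.5, 0.1, -1.9]
width: 0.0218
gripper_force: 45.0
t 11.3 p [ 0.5685 -0.1717  0.1016] rpy [ 3.141 -0.     1.508] F [ 0.5  0.1 -1.9] w 0.0218 gf 44.99210097827017
twist 0.0 then travel cm [-7.94  8.03  7.91]
tin [ 0.5808  0.0822 -0.019 ] px 0.65
```

```bash
python3 -m pendant '[{"travel":[-1.5,1.5,0],"twist":0},{"travel":[-2.5,2.5,0],"twist":0},{"travel":[-2.5,2.5,0.5],"twist":0},{"travel":[-1.4,1.5,1.5],"twist":0},{"travel":[0,0,2],"twist":0},{"travel":[0,0,2],"twist":0},{"travel":[0,0,1.2],"twist":0},{"travel":[0,0,0],"twist":0},{"travel":[0,0,0],"twist":0}]'
python3 go.py .6436 -.256 .0225 1.508
```

```text
time: 12.2
position: [0.6433, -0.2557, 0.0297]
orientation: [-3.141, -0.0, 1.508]
contact_force: [-0.5, -0.0, -1.1]
width: 0.0214
gripper_force: 45.0
t 12.2 p [ 0.6433 -0.2557  0.0297] rpy [-3.141 -0.     1.508] F [-0.5 -0.  -1.1] w 0.0214 gf 44.99206501990557
twist 0.0 then travel cm [-0.03  0.03  0.72]
```

```bash
python3 -m pendant '[{"travel":[0,0,0.4],"twist":0},{"travel":[0,0,0.3],"twist":0},{"travel":[0,0,0],"twist":0},{"travel":[0,0,0],"twist":0}]'
```

```text
time: 12.6
position: [0.6435, -0.256, 0.023]
orientation: [3.141, 0.0, 1.508]
contact_force: [0.6, 0.6, -1.2]
width: 0.0221
gripper_force: 45.0
```

```bash
python3 -m pendant '[{"travel":[0,0,0.1],"twist":0},{"travel":[0,0,0],"twist":0},{"travel":[0,0,0],"twist":0}]'
python3 -m pendant '[{"travel":[0,0,0],"twist":0},{"travel":[0,0,0],"twist":0},{"travel":[0,0,0],"twist":0},{"travel":[0,0,0],"twist":0},{"travel":[0,0,0],"twist":0},{"travel":[0,0,0],"twist":0},{"travel":[0,0,-1],"twist":0},{"travel":[0,0,-3],"twist":0},{"travel":[0,0,-4],"twist":0},{"travel":[0,0,-4],"twist":0}]' 1
python3 go.py .581 .082 .14 1.55
```

```text
time: 12.9
position: [0.6435, -0.2561, 0.0218]
orientation: [3.141, 0.0, 1.508]
contact_force: [0.1, 0.2, -1.0]
width: 0.0217
gripper_force: 45.0
time: 13.9
position: [0.6431, -0.256, 0.1435]
orientation: [-3.141, 0.0, 1.508]
contact_force: [0.7, -1.1, -0.6]
width: 0.0884
gripper_force: 0.0
t 13.9 p [ 0.6431 -0.256   0.1435] rpy [-3.141  0.     1.508] F [ 0.7 -1.1 -0.6] w 0.0884 gf 0.0
twist -0.042 then travel cm [33.67 -6.91  0.35]
```

```bash
python3 -m pendant '[{"travel":[0,0,0],"twist":-0.042},{"travel":[2.5,-0.5,0],"twist":0},{"travel":[4.5,-0.9,0],"twist":0},{"travel":[4.5,-0.9,0],"twist":0},{"travel":[4.5,-0.9,0],"twist":0},{"travel":[4.5,-0.9,0],"twist":0},{"travel":[4.5,-0.9,0],"twist":0},{"travel":[4.5,-0.9,0],"twist":0},{"travel":[3,-0.7,0],"twist":0},{"travel":[1.2,-0.3,0],"twist":0}]'
python3 -m pendant '[{"travel":[0,0,0],"twist":0},{"travel":[0,0,0],"twist":0}]'
python3 go.py .581 .082 .03 1.55
python3 - <<'E'
from h import *
b=env.snapshot('scene');np.save('pics/b5.npy',b);a=env.snapshot('top');np.save('pics/a5.npy',a)
# hook visible? rod check: expected vs bright pixels, original picture comparison on board region (shifted diff)
a0=np.load('pics/a.npy').astype(int)
d=np.abs(a.astype(int)-a0).max(2)
print('board/hook diff mean,max',d[185:240,310:420].mean(),np.percentile(d[185:240,310:420],99), 'bowl',d[235:262,180:212].mean(),'noise',d[20:60,100:500].mean())
E
```

```text
time: 14.9
position: [0.5808, 0.0867, 0.1423]
orientation: [3.142, -0.002, 1.555]
contact_force: [0.6, 0.9, 0.2]
width: 0.0877
gripper_force: 0.0
time: 15.1
position: [0.582, 0.0801, 0.1422]
orientation: [3.141, 0.001, 1.548]
contact_force: [-1.0, -0.2, -0.1]
width: 0.0881
gripper_force: 0.0
t 15.1 p [0.582  0.0801 0.1422] rpy [3.141e+00 1.000e-03 1.548e+00] F [-1.  -0.2 -0.1] w 0.0881 gf 0.0
twist -0.002 then travel cm [ 0.18 -0.1  11.22]
board/hook diff mean,max 5.35702479338843 36.51000000000022 bowl 4.969907407407407 noise 4.6914375
```

```bash
python3 -m pendant '[{"travel":[0.1,0,2.5],"twist":0},{"travel":[0.1,-0.1,3],"twist":0},{"travel":[0,0,2.5],"twist":0},{"travel":[0,0,2],"twist":0},{"travel":[0,0,1.5],"twist":0},{"travel":[0,0,0.5],"twist":0},{"travel":[0,0,0],"twist":0}]'
python3 -m pendant '[{"travel":[0,0,0],"twist":0},{"travel":[0,0,0],"twist":0},{"travel":[0,0,0],"twist":0},{"travel":[0,0,0],"twist":0},{"travel":[0,0,0],"twist":0},{"travel":[0,0,0],"twist":0}]' -1 20
python3 go.py .581 .082 .03 1.55
```

```text
time: 15.9
position: [0.5805, 0.0835, 0.0215]
orientation: [-3.141, 0.0, 1.549]
contact_force: [-0.2, 0.3, 0.3]
width: 0.0881
gripper_force: 0.0
time: 16.5
position: [0.5815, 0.0846, 0.0225]
orientation: [3.14, -0.0, 1.55]
contact_force: [0.6, 0.2, 5.8]
width: 0.0619
gripper_force: 20.0
t 16.5 p [0.5815 0.0846 0.0225] rpy [ 3.14 -0.    1.55] F [0.6 0.2 5.8] w 0.0619 gf 19.966071364469826
twist -0.0 then travel cm [-0.26 -0.04 -0.75]
```

```bash
python3 -m pendant '[{"travel":[0,0,-0.8],"twist":0},{"travel":[0,0,-2],"twist":0},{"travel":[0,0,-3],"twist":0},{"travel":[0,0,-2.5],"twist":0},{"travel":[0,0,-0.7],"twist":0.035},{"travel":[0,0,0],"twist":0.034},{"travel":[0,0,0],"twist":0},{"travel":[0,0,0],"twist":0}]' - 20
python3 go.py .383 -.249 .11 1.481
```

```text
time: 17.3
position: [0.5795, 0.0843, 0.1107]
orientation: [-3.139, 0.001, 1.482]
contact_force: [-0.5, 0.0, -1.8]
width: 0.0618
gripper_force: 20.0
t 17.3 p [0.5795 0.0843 0.1107] rpy [-3.139e+00  1.000e-03  1.482e+00] F [-0.5  0.  -1.8] w 0.0618 gf 19.96336229145527
twist 0.001 then travel cm [-34.96 -16.58   0.07]
```

```bash
python3 -m pendant '[{"travel":[-2,-1,0],"twist":0},{"travel":[-4,-1.9,0],"twist":0},{"travel":[-4,-1.9,0],"twist":0},{"travel":[-4,-1.9,0],"twist":0},{"travel":[-4,-1.9,0],"twist":0},{"travel":[-4,-1.9,0],"twist":0},{"travel":[-4,-1.9,0],"twist":0},{"travel":[-4,-1.9,0],"twist":0},{"travel":[-3,-1.4,0],"twist":0},{"travel":[-2,-0.9,0],"twist":0}]'
python3 -m pendant '[{"travel":[0,0,0],"twist":0},{"travel":[0,0,0],"twist":0},{"travel":[0,0,0],"twist":0}]'
python3 go.py .383 -.249 .0435 1.481
python3 - <<'E'
from h import *
b=env.snapshot('scene');np.save('pics/b6.npy',b)
# tin silhouette in scene: dark pixels near predicted
pts=[proj('scene',(.383+sx*.031,-.249+sy*.065,z)) for sx in(1,-1) for sy in (1,-1) for z in(.086,.146)]
P=np.array(pts);print(P.round(0).tolist())
u0,v0=P.min(0).astype(int)-6;u1,v1=P.max(0).astype(int)+6
g=cv2.cvtColor(b,cv2.COLOR_RGB2GRAY)[v0:v1,u0:u1];m=np.argwhere(g<75);print('pred',P.min(0),P.max(0),'dark v,u',m.min(0)+[v0,u0],m.max(0)+[v0,u0],len(m))
E
```

```text
time: 18.3
position: [0.3814, -0.2515, 0.1113]
orientation: [-3.14, 0.0, 1.478]
contact_force: [0.6, 0.4, -2.6]
width: 0.0621
gripper_force: 20.0
time: 18.6
position: [0.3842, -0.2481, 0.1114]
orientation: [-3.141, -0.001, 1.483]
contact_force: [0.3, -0.5, -2.3]
width: 0.0616
gripper_force: 20.0
t 18.6 p [ 0.3842 -0.2481  0.1114] rpy [-3.141e+00 -1.000e-03  1.483e+00] F [ 0.3 -0.5 -2.3] w 0.0616 gf 19.963485058397055
twist 0.002 then travel cm [-0.1  -0.11  6.79]
[[273.0, 152.0], [273.0, 137.0], [251.0, 141.0], [250.0, 126.0], [286.0, 147.0], [286.0, 132.0], [263.0, 136.0], [263.0, 121.0]]
pred [250.19705939 121.48841759] [285.98551279 152.394611  ] dark v,u [115 244] [150 290] 913
```

```bash
python3 -m pendant '[{"travel":[-0.1,-0.1,1.5],"twist":0},{"travel":[0,0,2],"twist":0},{"travel":[0,0,1.6],"twist":0},{"travel":[0,0,1],"twist":0},{"travel":[0,0,0.4],"twist":0},{"travel":[0,0,0],"twist":0},{"travel":[0,0,0],"twist":0}]'
python3 -m pendant '[{"travel":[0,0,0.15],"twist":0},{"travel":[0,0,0.1],"twist":0},{"travel":[0,0,0],"twist":0},{"travel":[0,0,0],"twist":0}]'
```

```text
time: 19.35
position: [0.3831, -0.2503, 0.0472]
orientation: [3.141, 0.0, 1.481]
contact_force: [-0.1, -0.8, -2.1]
width: 0.062
gripper_force: 20.0
time: 19.75
position: [0.3827, -0.2503, 0.0443]
orientation: [3.141, 0.0, 1.481]
contact_force: [-0.3, 0.6, -2.4]
width: 0.0622
gripper_force: 20.0
```

```bash
python3 -m pendant '[{"travel":[0,0,0.1],"twist":0},{"travel":[0,0,0.07],"twist":0},{"travel":[0,0,0],"twist":0},{"travel":[0,0,0],"twist":0}]'
```

```text
time: 20.15
position: [0.3826, -0.2502, 0.0426]
orientation: [3.142, 0.0, 1.481]
contact_force: [1.1, -0.3, -1.4]
width: 0.062
gripper_force: 20.0
```

```bash
python3 -m pendant '[{"travel":[0,0,0.07],"twist":0},{"travel":[0,0,0],"twist":0},{"travel":[0,0,0],"twist":0}]'
python3 -m pendant '[{"travel":[0,0,0],"twist":0},{"travel":[0,0,0],"twist":0},{"travel":[0,0,0],"twist":0},{"travel":[0,0,0],"twist":0},{"travel":[0,0,0],"twist":0},{"travel":[0,0,-1],"twist":0},{"travel":[0,0,-3],"twist":0},{"travel":[0,0,-4],"twist":0},{"travel":[0,0,-4],"twist":0},{"travel":[0,0,-3],"twist":0}]' 1
```

```text
time: 20.45
position: [0.3826, -0.2503, 0.0424]
orientation: [3.141, -0.0, 1.48]
contact_force: [-2.8, 2.3, 10.1]
width: 0.0618
gripper_force: 20.0
time: 21.45
position: [0.3828, -0.2506, 0.1945]
orientation: [3.14, 0.001, 1.48]
contact_force: [1.3, -0.7, -0.1]
width: 0.0878
gripper_force: 0.0
```

```bash
python3 -m pendant '[{"travel":[2,1,-1],"twist":0},{"travel":[4,1,-1],"twist":0},{"travel":[4.5,1,0],"twist":0},{"travel":[4.5,1,0],"twist":0},{"travel":[4.5,1,0],"twist":0},{"travel":[4.5,1,0],"twist":0},{"travel":[4.5,0,0],"twist":0},{"travel":[4.5,0,0],"twist":0},{"travel":[2,0,0],"twist":0},{"travel":[0,0,0],"twist":0}]'
python3 - <<'E'
from h import *
a=env.snapshot('top');np.save('pics/a7.npy',a);a0=np.load('pics/a.npy')
d=np.abs(a.astype(int)-a0).max(2)
print('board',d[185:240,310:420].mean(),np.percentile(d[185:240,310:420],99),'bowl',d[235:262,180:212].mean(),'cutter+spoon',d[140:180,240:325].mean(),'right',d[205:305,425:480].mean())
g=cv2.cvtColor(a,cv2.COLOR_RGB2GRAY);m=np.uint8(g<70);m[:, :340]=0;m[:,397:]=0;m[:255]=0;m[320:]=0
n,l,s,c=cv2.connectedComponentsWithStats(m);i=1+s[1:,4].argmax();print(s[i],c[i])
r=cv2.minAreaRect(np.argwhere(l==i)[:,::-1].astype(np.float32));print(r)
L=lambda z:[(sx*.031,sy*.065,z) for sx in(1,-1) for sy in(1,-1)]
for x,y in [(.383,-.249)]:
    c_,s_=np.cos(-.09),np.sin(-.09)
    P=np.array([proj('top',(x+c_*u-s_*v,y+s_*u+c_*v,z)) for u,v,z in L(.02)+L(.08)],np.float32)
    print(cv2.minAreaRect(cv2.convexHull(P)),P.min(0),P.max(0))
E
```

```text
time: 22.45
position: [0.4737, 0.0965, 0.2123]
orientation: [3.141, -0.001, 1.487]
contact_force: [-0.2, -0.8, -0.2]
width: 0.0881
gripper_force: 0.0
board 2.8340495867768594 34.0 bowl 1.7152777777777777 cutter+spoon 1.818529411764706 right 1.9336363636363636
[353 271  44  31 919] [375.2132753  285.58977149]
((375.6291809082031, 285.89105224609375), (44.88019943237305, 21.936161041259766), 11.9761323928833)
((375.1938781738281, 285.0285949707031), (44.992427825927734, 21.785776138305664), 11.661418914794922) [351.4936  270.25342] [398.5276  299.48877]
```

```bash
python3 -c "
from bench import env
print(env.hand_in())"
```

```text
the job is handed in; nothing more can be done
None
```

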